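Stack the screw jars by colour and size

TASK

Tidy the screw jars into two stacks: in the blue dish stand the widest blue-lidded jar, then the middle one on it, then the narrowest on top; in the red dish stand the wider red-lidded jar with the narrower one on top. Each jar must sit upright, with its foot down inside the lid recess of the one below, and be let go; leave the yellow-lidded jar where it stands.

Things in the scene. Friction and masses are not known exactly. Their poses are not given: they have to be found in the camera images.
- blue_wide: white plastic jar (for screws) with a blue lid, the widest one: upright cylinder 66 mm across, 46 mm high overall, lid and body the same width. The lid's top has a round recess 60 mm across and 4 mm deep inside a 3 mm wide rim, so the next jar's foot stands 4 mm below this jar's top. Foot edge chamfered 3 mm. Origin: centre of its underside, z up along its axis. About 0.26 kg.
- blue_middle: white plastic jar (for screws) with a blue lid, the middle-sized one: upright cylinder 52 mm across, 42 mm high overall, lid and body the same width. The lid's top has a round recess 46 mm across and 4 mm deep inside a 3 mm wide rim, so the next jar's foot stands 4 mm below this jar's top. Foot edge chamfered 3 mm. Origin: centre of its underside, z up along its axis. About 0.17 kg.
- blue_narrow: white plastic jar (for screws) with a blue lid, the narrowest one: upright cylinder 38 mm across, 38 mm high overall, lid and body the same width. The lid's top has a round recess 32 mm across and 4 mm deep inside a 3 mm wide rim, so the next jar's foot stands 4 mm below this jar's top. Foot edge chamfered 3 mm. Origin: centre of its underside, z up along its axis. About 0.09 kg.
- red_wide: white plastic jar (for screws) with a red lid, the wider one: upright cylinder 66 mm across, 46 mm high overall, lid and body the same width. The lid's top has a round recess 60 mm across and 4 mm deep inside a 3 mm wide rim, so the next jar's foot stands 4 mm below this jar's top. Foot edge chamfered 3 mm. Origin: centre of its underside, z up along its axis. About 0.26 kg.
- red_middle: white plastic jar (for screws) with a red lid, the narrower one: upright cylinder 52 mm across, 42 mm high overall, lid and body the same width. The lid's top has a round recess 46 mm across and 4 mm deep inside a 3 mm wide rim, so the next jar's foot stands 4 mm below this jar's top. Foot edge chamfered 3 mm. Origin: centre of its underside, z up along its axis. About 0.17 kg.
- yellow_jar: white plastic jar (for screws) with a yellow lid, the only one: upright cylinder 52 mm across, 42 mm high overall, lid and body the same width. Not part of the job, stays where it is. Origin: centre of its underside, z up along its axis.
- blue_dish: round blue painted steel dish, fixed to the bench: 100 mm across outside, 94 mm inside, rim 12 mm high; its floor, with a dark rubber disc in the middle, lies 6 mm above the bench. Origin: centre of its underside on the bench, z up
- red_dish: round red painted steel dish, fixed to the bench, otherwise the same as the blue one: 94 mm inside, rim 12 mm high, floor 6 mm above the bench. Origin: centre of its underside on the bench, z up

How it is judged:
By the outcome, as a careful person would: the job done as asked, in the order asked, and still so for the second after the job is handed in, with the robot touching nothing.
It also fails if it takes over 122 s, if anything falls off the work surface, if the arm or the gripper's body presses on something with over 40 N, if the wrist force passes 120 N, or if a joint passes its speed limit or range.

ROBOT

A 6-joint arm with a two-finger parallel gripper is mounted at the origin on the work surface. World frame = base frame: x ahead of the robot, y to its left, z up, the work surface at z = 0. Lengths are in m, angles in degrees, forces in N, time in s.
With the tool pointing down it reaches from about 0.25 to 0.725 m from the base axis. Payload 9.7 kg.
Tool frame: the origin (TCP) lies at the very end of the fingers, on their centre line; the grasp point (between the pads) lies 19 mm behind it (bot.pinch_z is the distance from the TCP to the grasp point, in m); x points along the fingers, z is the direction in which the jaws open and shut, and the axes are right-handed (so a half turn about x gives the same grasp; the last joint's range is limited). The gripper opens to 85 mm and grips with 20 to 120 N. Pads are 22 mm wide; open, the fingers measure 114 mm over their backs; the gripper's body (76 mm by 85 mm) begins 54 mm behind the grasp point. The pads swing forward as they close: fully open they stand 13 mm farther back than shut.
Start: joints at [72.536, 4.979, 10.078, 95.1, 0, 90], TCP at [0.165, 0.525, 0.231] pointing down, gripper open.
Joint ranges: [-179.16, 179.16], [-48.56, 103.87], [-65.8, 70.77], [-126.05, 130.52], [-82.76, 87.17], [-180, 180]. Speed limits (degrees/s): [127.2, 127.2, 147.25, 180, 180, 180].

INTERFACE

Orientations are given as [roll, pitch, yaw] about the fixed x, y, z axes, in that order (R = Rz(yaw) Ry(pitch) Rx(roll)).
In Python, from workcell import bot gives the robot as it stands.
- The arm moves only by the tool play_rows, never from a script. Its argument "rows" is a list of rows, each a list of 3 entries, a list of its own where there are three numbers: the shift along the tool's x, y, z in cm, then the turn about the tool's x in degrees, then the finger opening in cm, from 0 to 8.54. A call has 1 to 12 rows; each row is the pose to reach, as a shift and turn from the pose commanded when the call began, along the tool's axes at that moment; what a row does not reach only later rows make up. A row lasts 1/12 s, in which the tool goes at most 41.7 mm and 7.16 degrees, less where a joint would pass 70% of its speed; a pose out of reach is approached as far as the arm can. A call with a gripper value outside its range is refused whole. The fingers move at their own pace and stop on an object; "squeeze" is the grip in N (left out, the last holds). Time passes only in rows, so rows that repeat a pose let the fingers close. It gives the time, the measured TCP pose, the force and the opening at its end, in the units of the state.
- bot.get_obs(): the state, without advancing time (a new reading comes with each control period).
- bot.camera(name): name is "side" or "top"; returns (picture, depth): 420x560x3 uint8, blue, green, red; 420x560 float32, m along the optical axis (not along the pixel's ray), 0 where there is no reading.
- bot.camera_model(name): a dict with "fx", "fy", "cx", "cy" (pixels), "origin" and "attitude" of the camera in the world. Camera axes: x right, y down, z forward; pixel columns grow to the right and rows downward; lengths in m; the calibration is good to about 2 mm. A picture is of the moment at which its call begins. camera_model takes no time and is no camera call.
- bot.job_done(): hands the job in, once; it reports no verdict.
The state is a dict: "time": time; "q": joint angles; "qd": joint speeds; "joint_efforts": joint torques, N m; "ee_pos": TCP position; "tcp_rot": TCP orientation; "wrist_force": force on the tool from outside, world axes, zero at the start; "torque": the same for the moment, N m; "opening": finger opening in m.
Only numpy, scipy, OpenCV 4.12 (cv2) and the standard library are available. Lean on these libraries where they do the work, as an engineer would, in place of code of your own. Each camera call takes 0.05 s, during which the arm holds its last target.

## Working session

There is one attempt and no reset: what is moved stays moved. The work goes in short steps, Python scripts to look and compute and a tool call to move; the robot and the scene stay as the last step left them, time stands still between calls to the robot, and variables do not carry over. Pictures are saved under pics/ and viewed, and the job is handed in when it is done.

Besides the shell and the picture viewer there is one more tool, called in YAML: its name, and indented under it one key for each argument. play_rows: Moves the arm, as the interface text tells. Its arguments: {"type":"object","properties":{"rows":{"type":"array"},"squeeze":{"type":"number"}},"required":["rows"]}

```bash
ls; mkdir -p pics
python3 - <<'E'
from workcell import bot
import cv2
o=bot.get_obs();print(o)
for n in("top","side"):
    p,d=bot.camera(n);cv2.imwrite(f"pics/{n}0.png",p);print(n,bot.camera_model(n))
E
```

```text
pics
{'time': 0.0, 'q': array([ 7.25364835e+01,  5.00972227e+00,  1.00368241e+01,  9.50994631e+01,
       -1.94314670e-03,  9.00005596e+01]), 'qd': array([ 0.09327986,  0.02035791, -0.00659866,  0.02965867, -0.04200386,
        0.07165666]), 'joint_efforts': array([-1.49419238e-04, -5.20390928e+01,  4.64798641e+01,  1.64635474e-02,
       -1.45087442e-04,  6.87947107e-06]), 'ee_pos': array([0.16499854, 0.52444057, 0.23061751]), 'tcp_rot': array([-178.46122366,   89.92761266, -105.92529859]), 'wrist_force': array([ 0.50402354,  0.09206852, -0.35647479]), 'torque': array([0.01766958, 0.04864386, 0.01817337]), 'opening': 0.08560304852575117}
top {'fx': 496.53496553291365, 'fy': 496.53496553291365, 'cx': 281.6385120060939, 'cy': 214.6760578790589, 'origin': array([3.45850543e-01, 1.35301724e-04, 1.10223536e+00]), 'attitude': array([-168.5020486 ,    0.35327906,  -90.39152591])}
side {'fx': 407.21687123793726, 'fy': 407.21687123793726, 'cx': 277.43563170552096, 'cy': 211.80142867049315, 'origin': array([ 0.17865464, -0.43561955,  0.46614593]), 'attitude': array([-126.85308912,    1.21248824,  -42.30972273])}
```

View pics/top0.png

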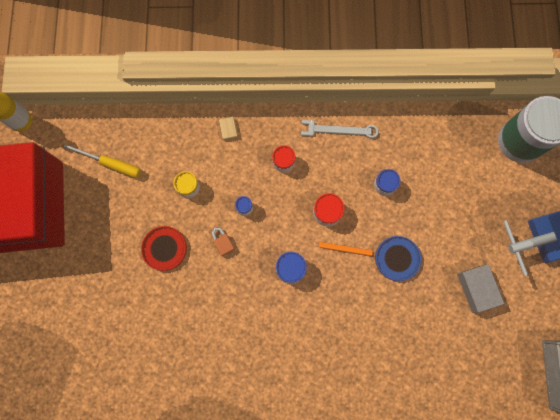

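View pics/side0.png

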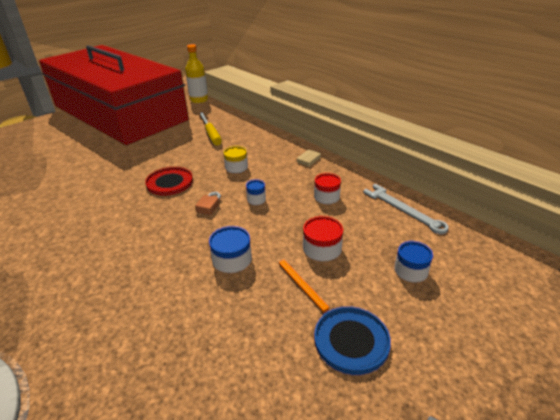

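The top view shows blue wide (291,267), red wide (329,209), blue middle (388,181), red middle (284,157), blue narrow (244,205), yellow (186,184), red dish (164,248) and blue dish (398,258). A padlock stands at (222,242), and a pencil lies at (345,248) near the blue dish.

```bash
cat > h.py <<'E'
import numpy as np,cv2
from scipy.spatial.transform import Rotation as R
from workcell import bot
def cam(n):
    m=bot.camera_model(n);return m,R.from_euler('xyz',m['attitude'],degrees=True).as_matrix()
def ray(n,uv,z):
    m,A=cam(n);uv=np.atleast_2d(uv).astype(float)
    d=np.c_[(uv[:,0]-m['cx'])/m['fx'],(uv[:,1]-m['cy'])/m['fy'],np.ones(len(uv))]@A.T
    return m['origin']+d*((z-m['origin'][2])/d[:,2])[:,None]
def cloud(n,d):
    m,A=cam(n);v,u=np.indices(d.shape)
    return np.stack([(u-m['cx'])/m['fx']*d,(v-m['cy'])/m['fy']*d,d],-1)@A.T+m['origin']
def masks(p):
    h=cv2.cvtColor(p,cv2.COLOR_BGR2HSV);H,S,V=h[...,0],h[...,1],h[...,2]
    return dict(blue=(H>100)&(H<130)&(S>150)&(V>60),red=((H<5)|(H>174))&(S>190)&(V>80),yellow=(H>22)&(H<33)&(S>180)&(V>120))
def blobs(n,p,d):
    P=cloud(n,d);out=[]
    for c,m in masks(p).items():
        k,l,s,ce=cv2.connectedComponentsWithStats(m.astype(np.uint8))
        for i in range(1,k):
            if 60<s[i,4]<5000: 
                mm=(l==i);cs,_=cv2.findContours(mm.astype(np.uint8),cv2.RETR_EXTERNAL,cv2.CHAIN_APPROX_NONE)
                z=P[mm&(d>0)][:,2]
                out.append((c,ce[i],s[i,4],np.percentile(z,[5,50,90]) if len(z) else None,max(cs,key=len)[:,0,:],mm))
    return out,P
E
python3 - <<'E'
from h import *
np.set_printoptions(precision=4,suppress=True)
for n in("top","side"):
    p,d=bot.camera(n);b,P=blobs(n,p,d)
    for c,ce,a,z,k,mm in b:
        zt=z[2]; s=mm&(d>0)&(abs(P[...,2]-zt)<.004)
        q=P[s][:,:2].astype(np.float32);cc,r=cv2.minEnclosingCircle(q)
        w=ray(n,k,zt)[:,:2].astype(np.float32);e=cv2.fitEllipse(w)
        print(n,c,ce.round(),a,'z',z,'enc',np.array(cc),round(r*2,4),'ell',np.array(e[0]),np.array(e[1]))
E
```

```text
top red [ 21. 193.] 4083 z [0.1156 0.1398 0.1424] enc [0.5954 0.5371] 0.2072 ell [0.5917 0.5259] [0.0941 0.2454]
top red [284. 157.] 364 z [0.0358 0.0391 0.0426] enc [0.6942 0.0003] 0.0499 ell [0.6935 0.0002] [0.0473 0.0475]
top red [ 53. 203.] 1247 z [0.0166 0.0558 0.0856] enc [0.597  0.5007] 0.1888 ell [0.5801 0.4854] [0.0393 0.2365]
top red [329. 208.] 668 z [0.0398 0.0432 0.0466] enc [ 0.575  -0.0972] 0.0646 ell [ 0.575  -0.0975] [0.0617 0.0627]
top red [165. 250.] 765 z [0.0036 0.0067 0.0105] enc [0.4944 0.267 ] 0.0963 ell [0.493  0.2652] [0.0878 0.0927]
top yellow [118. 165.] 92 z [0.0224 0.0256 0.0285] enc [0.6853 0.3766] 0.0842 ell [0.6826 0.3735] [0.0069 0.0801]
top yellow [186. 183.] 263 z [0.0358 0.0391 0.0418] enc [0.6346 0.2162] 0.0448 ell [0.6346 0.2162] [0.0375 0.0415]
side blue [255. 187.] 190 z [0.0281 0.0337 0.0367] enc [0.5862 0.0894] 0.0382 ell [0.5803 0.083 ] [0.0325 0.0444]
side blue [229. 242.] 954 z [0.0373 0.0414 0.044 ] enc [ 0.4476 -0.0132] 0.0666 ell [ 0.4436 -0.0183] [0.0617 0.071 ]
side blue [415. 255.] 699 z [0.0328 0.0376 0.0403] enc [ 0.6364 -0.2308] 
[... 494 characters left out ...]
0.2637]
side red [169. 181.] 673 z [0.0033 0.0059 0.0104] enc [0.4923 0.2673] 0.1041 ell [0.4908 0.2608] [0.0943 0.1039]
side red [327. 182.] 362 z [0.0325 0.0377 0.0407] enc [0.6936 0.0001] 0.0519 ell [ 0.6877 -0.0049] [0.0481 0.0599]
side red [323. 231.] 919 z [0.0373 0.0416 0.0445] enc [ 0.5736 -0.0975] 0.0664 ell [ 0.5699 -0.1015] [0.0627 0.0727]
side yellow [194.  66.] 218 z [0.0844 0.1065 0.1246] enc [0.7964 0.612 ] 0.0183 ell [0.7655 0.5595] [0.0369 0.1833]
side yellow [213. 134.] 168 z [0.0112 0.0223 0.0255] enc [0.6784 0.3722] 0.0886 ell [0.6692 0.3526] [0.0212 0.122 ]
side yellow [235. 153.] 226 z [0.0335 0.0377 0.0403] enc [0.6362 0.2183] 0.0541 ell [0.6314 0.2118] [0.0448 0.0582]
```

```bash
sed -i "s/blue=(H>100)&(H<130)&(S>150)&(V>60)/blue=(H>100)\&(H<135)\&(S>110)\&(V>45)/; s/(S>190)&(V>80)/(S>180)\&(V>70)/" h.py
python3 - <<'E'
from h import *
np.set_printoptions(precision=4,suppress=True)
n="top"
p,d=bot.camera(n);b,P=blobs(n,p,d)
h=cv2.cvtColor(p,cv2.COLOR_BGR2HSV);print(h[267,291],h[181,388],h[258,380])
for c,ce,a,z,k,mm in b:
        zt=z[2]; s=mm&(d>0)&(abs(P[...,2]-zt)<.004)
        q=P[s][:,:2].astype(np.float32);cc,r=cv2.minEnclosingCircle(q)
        w=ray(n,k,zt)[:,:2].astype(np.float32);e=cv2.fitEllipse(w)
        print(n,c,ce.round(),a,'z',z,'enc',np.array(cc),round(r*2,4),'ell',np.array(e[0]),np.array(e[1]))
# white+lid silhouettes, zoomed views
cv2.imwrite("pics/topz.png",cv2.resize(p[120:300,130:430],None,fx=2.6,fy=2.6,interpolation=cv2.INTER_CUBIC))
E
```

```text
[114 145 162] [114 140 160] [113 120 140]
top blue [388. 181.] 336 z [0.0356 0.0393 0.0429] enc [ 0.6372 -0.2295] 0.0497 ell [ 0.6359 -0.2307] [0.0426 0.0473]
top blue [244. 205.] 155 z [0.0317 0.035  0.0385] enc [0.5854 0.0892] 0.0338 ell [0.5852 0.0881] [0.0278 0.0313]
top blue [543. 225.] 269 z [0.0271 0.0312 0.0343] enc [ 0.5365 -0.5648] 0.0433 ell [ 0.5367 -0.5648] [0.0389 0.0439]
top blue [398. 260.] 663 z [0.0033 0.0068 0.0098] enc [ 0.4674 -0.2504] 0.0931 ell [ 0.4669 -0.2505] [0.0854 0.0897]
top blue [553. 255.] 109 z [0.0273 0.0304 0.0333] enc [ 0.4692 -0.581 ] 0.0294 ell [ 0.4698 -0.5798] [0.0186 0.0312]
top blue [292. 267.] 628 z [0.0394 0.0427 0.0458] enc [ 0.4475 -0.0136] 0.0623 ell [ 0.4466 -0.0151] [0.0566 0.06  ]
top red [ 21. 193.] 4140 z [0.1134 0.1397 0.1424] enc [0.5959 0.5371] 0.2057 ell [0.5909 0.5255] [0.0945 0.2483]
top red [284. 157.] 374 z [0.0356 0.0392 0.0426] enc [0.6945 0.0006] 0.0506 ell [0.6935 0.0002] [0.0478 0.0481]
top red [ 48. 210.] 1621 z [0.0164 0.0553 0.0853] enc [0.5928 0.5504] 0.2177 ell [0.6054 0.5758] [0.2    0.2706]
top red [329. 208.] 670 z [0.0396 0.0432 0.0464] enc [ 0.5755 -0.097 ] 0.065 ell [ 0.5746 -0.0974] [0.0619 0.0627]
top red [165. 249.] 770 z [0.0037 0.0068 0.0103] enc [0.4953 0.267 ] 0.0966 ell [0.4933 0.2653] [0.088  0.0924]
top yellow [117. 164.] 85 z [0.0225 0.0262 0.0278] enc [0.6849 0.3772] 0.0826 ell [0.6838 0.3754] [0.0065 0.0813]
top yellow [186. 183.] 256 z [0.0353 0.039  0.0419] enc [0.6342 0.2167] 0.0448 ell [0.6343 0.2159] [0.0381 0.0406]
```

View pics/topz.png

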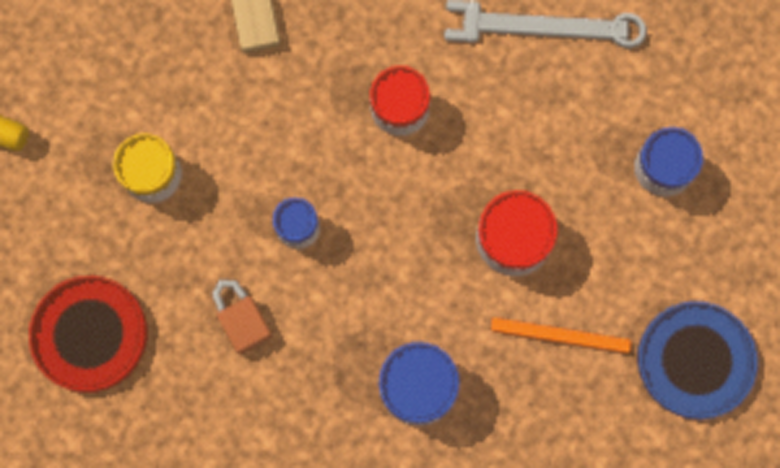

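```bash
cat > mv.py <<'E'
# usage: mv.py x y z [jawyaw deg]  -> shift in tool axes (cm) from commanded pose, saved in cmd.json
import json,sys,numpy as np
from scipy.spatial.transform import Rotation as R
from workcell import bot
o=bot.get_obs();M=R.from_euler('xyz',o['tcp_rot'],degrees=True).as_matrix()
yaw=np.degrees(np.arctan2(M[1,2],M[0,2]))   # jaw axis (tool z) in world
np.set_printoptions(precision=4,suppress=True)
print('t',round(o['time'],2),'pos',o['ee_pos'],'jaw yaw',round(yaw,2),'down',M[:,0],'q',o['q'].round(1),'F',o['wrist_force'].round(1),'op',round(o['opening'],4))
y=np.radians(yaw);X=np.array([0,0,-1.]);Z=np.array([np.cos(y),np.sin(y),0]);Y=np.cross(Z,X)
for a in sys.argv[1:]:
    t=np.array([float(v) for v in a.split(',')])
    d=(t[:3]-o['ee_pos'])*100
    print(a,'shift cm',np.array([d@X,d@Y,d@Z]).round(2), 'turn' , '' if len(t)<4 else round(-( (t[3]-yaw+180)%360-180),2))
E
python3 mv.py .4475,-.0134,.15 .4475,-.0134,.012,0
```

```text
t 0.25 pos [0.165  0.5245 0.2309] jaw yaw 72.54 down [-0.0002 -0.0007 -1.    ] q [72.5  5.  10.1 95.1 -0.  90. ] F [0.2 0.1 0. ] op 0.0853
.4475,-.0134,.15 shift cm [  8.09 -43.09 -42.84] turn 
.4475,-.0134,.012,0 shift cm [ 21.89 -43.09 -42.84] turn 72.54
```

play_rows:
  rows:
    - [[0,-2,-2],5,8.5]
    - [[0,-5,-5],12,8.5]
    - [[1,-8,-8],19,8.5]
    - [[2,-11,-11],26,8.5]
    - [[3,-14,-14],33,8.5]
    - [[4,-17,-17],40,8.5]
    - [[5,-20,-20],46,8.5]
    - [[6,-23,-23],52,8.5]
    - [[7,-26,-26],58,8.5]
    - [[8,-29,-29],64,8.5]
    - [[8,-31.5,-31.5],70,8.5]
    - [[8,-33,-33],72.5,8.5]
  squeeze: 50

```text
time: 1.25
ee_pos: [0.3811, 0.1081, 0.1506]
tcp_rot: [-119.3, 90.0, -119.7]
wrist_force: [0.5, 0.7, -0.5]
opening: 0.0851
```

```bash
python3 mv.py .4475,-.0134,.09,0 .4475,-.0134,.012,0
```

```text
t 1.25 pos [0.3811 0.1081 0.1506] jaw yaw -0.36 down [-0.0003 -0.0005 -1.    ] q [ 15.9 -17.1 -19.   88.1  -0.  106.2] F [ 0.5  0.7 -0.5] op 0.0851
.4475,-.0134,.09,0 shift cm [  6.06 -12.11   6.71] turn -0.36
.4475,-.0134,.012,0 shift cm [ 13.86 -12.11   6.71] turn -0.36
```

play_rows:
  rows:
    - [[0.5,-2,1],0,8.5]
    - [[1,-5,2.5],0,8.5]
    - [[2,-8,4.5],0,8.5]
    - [[4,-10.5,6],0,8.5]
    - [[6,-11.7,6.6],0,8.5]
    - [[6,-12.1,6.7],0,8.5]
    - [[6,-12.1,6.7],0,8.5]
    - [[6,-12.1,6.7],0,8.5]
    - [[6,-12.1,6.7],0,8.5]

```text
time: 2.0
ee_pos: [0.4481, -0.0093, 0.0927]
tcp_rot: [5.8, 89.9, 5.9]
wrist_force: [0.9, -0.3, -0.5]
opening: 0.0853
```

```bash
python3 mv.py .4475,-.0134,.012,0
```

```text
t 2.0 pos [ 0.4481 -0.0093  0.0927] jaw yaw 0.09 down [ 0.0016  0.0002 -1.    ] q [ -1.2  -9.6 -19.3  80.2   0.   88.7] F [ 0.9 -0.3 -0.5] op 0.0853
.4475,-.0134,.012,0 shift cm [ 8.07 -0.41 -0.06] turn 0.09
```

play_rows:
  rows:
    - [[1.5,-0.4,-0.05],0,8.5]
    - [[4,-0.4,-0.05],0,8.5]
    - [[6.5,-0.4,-0.05],0,8.5]
    - [[7.7,-0.4,-0.05],0,8.5]
    - [[8.0,-0.4,-0.05],0,8.5]
    - [[8.0,-0.4,-0.05],0,8.5]
    - [[8.0,-0.4,-0.05],0,4]
    - [[8.0,-0.4,-0.05],0,4]
    - [[8.0,-0.4,-0.05],0,4]
    - [[8.0,-0.4,-0.05],0,4]
    - [[8.0,-0.4,-0.05],0,4]
    - [[8.0,-0.4,-0.05],0,4]

```text
time: 3.0
ee_pos: [0.4482, -0.0139, 0.0134]
tcp_rot: [9.7, 89.9, 9.7]
wrist_force: [-3.0, -0.3, 7.4]
opening: 0.0649
```

```bash
python3 mv.py .467,-.250,.03
python3 - <<'E'
from workcell import bot;import cv2
p,d=bot.camera("side");cv2.imwrite("pics/s1.png",p)
E
```

```text
t 3.0 pos [ 0.4482 -0.0139  0.0134] jaw yaw 0.05 down [ 0.0022  0.0004 -1.    ] q [ -1.8  -7.5 -26.4  71.    0.   88.2] F [-3.  -0.3  7.4] op 0.0649
.467,-.250,.03 shift cm [ -1.66 -23.61   1.85] turn
```

View pics/s1.png

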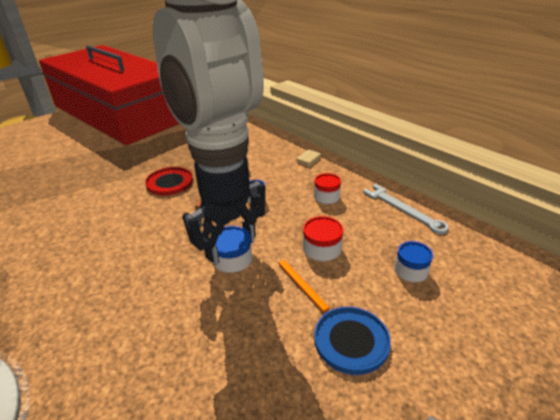

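Side view: the fingers hold the blue wide jar at (232,245), opening 65 mm. Now I lift it and carry it over.

play_rows:
  rows:
    - [[-1,0,0],0,4]
    - [[-3,0,0],0,4]
    - [[-5,-1,0.2],0,4]
    - [[-6,-3.5,0.5],0,4]
    - [[-6,-6.5,0.7],0,4]
    - [[-6,-9.5,0.9],0,4]
    - [[-6,-12.5,1.1],0,4]
    - [[-6,-15.5,1.3],0,4]
    - [[-6,-18.5,1.5],0,4]
    - [[-6,-21,1.7],0,4]
    - [[-6,-23,1.85],0,4]
    - [[-6,-23.5,1.85],0,4]

```text
time: 4.05
ee_pos: [0.4663, -0.252, 0.0722]
tcp_rot: [-57.0, 89.9, -57.1]
wrist_force: [-0.1, 0.0, -4.1]
opening: 0.0647
```

play_rows:
  rows:
    - [[0,0,0],0,4]
    - [[0,0,0],0,4]
    - [[0,0,0],0,4]
    - [[0,0,0],0,4]

```text
time: 4.38
ee_pos: [0.4661, -0.2482, 0.0716]
tcp_rot: [23.2, 90.0, 23.3]
wrist_force: [0.2, 0.2, -2.9]
opening: 0.065
```

```bash
python3 mv.py .467,-.250,.02,0
python3 - <<'E'
from workcell import bot;import cv2
p,d=bot.camera("side");cv2.imwrite("pics/s2.png",p)
E
```

```text
t 4.38 pos [ 0.4661 -0.2482  0.0716] jaw yaw 0.1 down [ 0.0002  0.0001 -1.    ] q [-28.    1.9 -10.8  77.3   0.   61.9] F [ 0.2  0.2 -2.9] op 0.065
.467,-.250,.02,0 shift cm [ 5.16 -0.18  0.09] turn 0.1
```

View pics/s2.png

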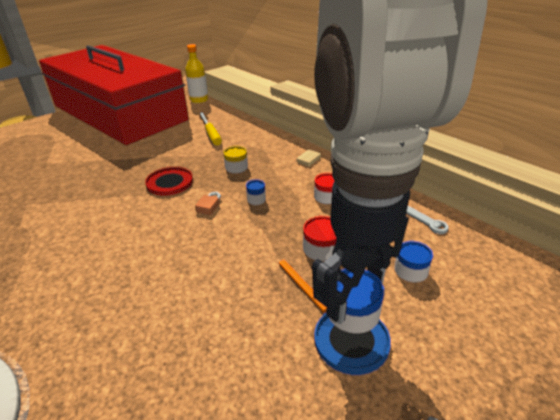

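play_rows:
  rows:
    - [[1,-0.2,0.1],0,4]
    - [[2.5,-0.2,0.1],0,4]
    - [[4,-0.2,0.1],0,4]
    - [[4.7,-0.2,0.1],0,4]
    - [[5.0,-0.2,0.1],0,4]
    - [[5.15,-0.2,0.1],0,4]
    - [[5.15,-0.2,0.1],0,4]
    - [[5.15,-0.2,0.1],0,4]
    - [[5.15,-0.2,0.1],0,8.5]
    - [[5.15,-0.2,0.1],0,8.5]
    - [[5.15,-0.2,0.1],0,8.5]
    - [[5.15,-0.2,0.1],0,8.5]

```text
time: 5.43
ee_pos: [0.4674, -0.2513, 0.0203]
tcp_rot: [-30.6, 89.9, -30.6]
wrist_force: [-0.3, 0.4, -0.3]
opening: 0.0852
```

```bash
python3 mv.py .6366,-.230,.10,0 .6366,-.230,.012,0
```

```text
t 5.43 pos [ 0.4674 -0.2513  0.0203] jaw yaw 0.03 down [ 0.0008 -0.0005 -1.    ] q [-28.3   3.6 -14.8  71.5  -0.   61.7] F [-0.3  0.4 -0.3] op 0.0852
.6366,-.230,.10,0 shift cm [-7.97  2.12 16.92] turn 0.03
.6366,-.230,.012,0 shift cm [ 0.83  2.12 16.92] turn 0.03
```

play_rows:
  rows:
    - [[-2,0,0],0,8.5]
    - [[-5,0,0],0,8.5]
    - [[-7.5,0,0.5],0,8.5]
    - [[-8,0.5,3],0,8.5]
    - [[-8,1,6],0,8.5]
    - [[-8,1.5,9.5],0,8.5]
    - [[-8,2,13],0,8.5]
    - [[-8,2.1,15.5],0,8.5]
    - [[-8,2.1,16.9],0,8.5]
    - [[-8,2.1,16.9],0,8.5]
    - [[-8,2.1,16.9],0,8.5]
    - [[-8,2.1,16.9],0,8.5]

```text
time: 6.43
ee_pos: [0.6353, -0.2301, 0.0997]
tcp_rot: [171.7, 90.0, 171.8]
wrist_force: [0.1, -0.4, 0.5]
opening: 0.0849
```

```bash
python3 mv.py .6368,-.2302,.012,0;  python3 - <<'E'
from h import *
p,d=bot.camera("side");cv2.imwrite("pics/s3.png",p)
b,P=blobs("side",p,d)
for c,ce,a,z,k,mm in b:
    if c!='blue' or ce[0]<300: continue
    s=mm&(d>0)&(abs(P[...,2]-z[2])<.004);print(ce,z,cv2.minEnclosingCircle(P[s][:,:2].astype(np.float32)))
E
```

```text
t 6.43 pos [ 0.6353 -0.2301  0.0997] jaw yaw 0.03 down [-0.0006  0.0001 -1.    ] q [-19.9  21.8  15.6  83.8  -0.   70.1] F [ 0.1 -0.4  0.5] op 0.0849
.6368,-.2302,.012,0 shift cm [ 8.77 -0.01  0.15] turn 0.03
[414.43419267 254.9972863 ] [0.03202138 0.03761997 0.04078635] ((0.6361622214317322, -0.23125167191028595), 0.026240944862365723)
[352.73331432 334.36565887] [0.00433494 0.04576587 0.04886428] ((0.46687257289886475, -0.25049808621406555), 0.03295961394906044)
```

View pics/s3.png

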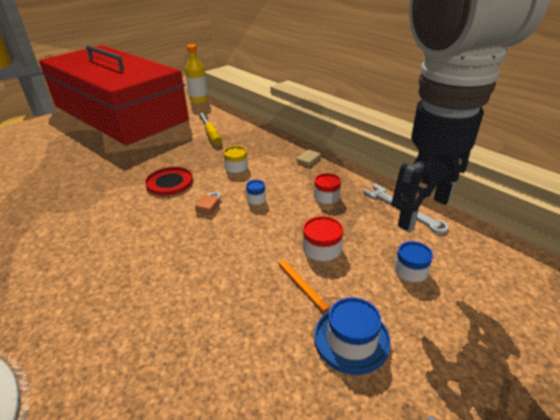

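The blue wide jar stands in the dish at (353,330). The gripper is above blue middle at (414,262).

play_rows:
  rows:
    - [[1.5,-0.05,0.15],0,8.5]
    - [[4,-0.05,0.15],0,8.5]
    - [[6.5,-0.05,0.15],0,8.5]
    - [[8.2,-0.05,0.15],0,8.5]
    - [[8.75,-0.05,0.15],0,8.5]
    - [[8.75,-0.05,0.15],0,8.5]
    - [[8.75,-0.05,0.15],0,3]
    - [[8.75,-0.05,0.15],0,3]
    - [[8.75,-0.05,0.15],0,3]
    - [[8.75,-0.05,0.15],0,3]
    - [[8.75,-0.05,0.15],0,3]
    - [[8.75,-0.05,0.15],0,3]

```text
time: 7.48
ee_pos: [0.6383, -0.2309, 0.0146]
tcp_rot: [-23.7, 89.8, -23.7]
wrist_force: [-0.9, -0.4, 6.3]
opening: 0.0504
```

```bash
python3 mv.py .467,-.2505,.105,0
```

```text
t 7.48 pos [ 0.6383 -0.2309  0.0146] jaw yaw 0.03 down [ 0.0026 -0.0012 -1.    ] q [-19.9  23.5   8.3  74.6  -0.   70.1] F [-0.9 -0.4  6.3] op 0.0504
.467,-.2505,.105,0 shift cm [ -9.04  -1.95 -17.14] turn 0.03
```

play_rows:
  rows:
    - [[-1,0,0],0,3]
    - [[-3,0,0],0,3]
    - [[-6,0,0],0,3]
    - [[-8.5,-0.2,-1],0,3]
    - [[-9,-0.5,-3],0,3]
    - [[-9,-0.8,-6],0,3]
    - [[-9,-1.1,-9],0,3]
    - [[-9,-1.5,-12],0,3]
    - [[-9,-1.8,-15],0,3]
    - [[-9,-1.95,-16.6],0,3]
    - [[-9,-1.95,-17.1],0,3]
    - [[-9,-1.95,-17.1],0,3]

```text
time: 8.48
ee_pos: [0.4661, -0.2504, 0.1036]
tcp_rot: [-27.2, 89.9, -27.2]
wrist_force: [0.4, 0.0, -0.8]
opening: 0.0502
```

play_rows:
  rows:
    - [[0,0,0],0,3]
    - [[0,0,0],0,3]
    - [[0,0,0],0,3]
    - [[0,0,0],0,3]

```text
time: 8.82
ee_pos: [0.4672, -0.2499, 0.102]
tcp_rot: [140.7, 90.0, 140.8]
wrist_force: [-0.4, -0.9, -2.0]
opening: 0.0505
```

```bash
python3 mv.py .467,-.2505,.0626,0
python3 - <<'E'
from h import *
p,d=bot.camera("side");cv2.imwrite("pics/s4.png",p)
E
```

```text
t 8.82 pos [ 0.4672 -0.2499  0.102 ] jaw yaw 0.08 down [-0.0003  0.0003 -1.    ] q [-28.1   1.7  -7.7  80.7   0.   61.8] F [-0.4 -0.9 -2. ] op 0.0505
.467,-.2505,.0626,0 shift cm [ 3.94 -0.06 -0.02] turn 0.08
```

View pics/s4.png

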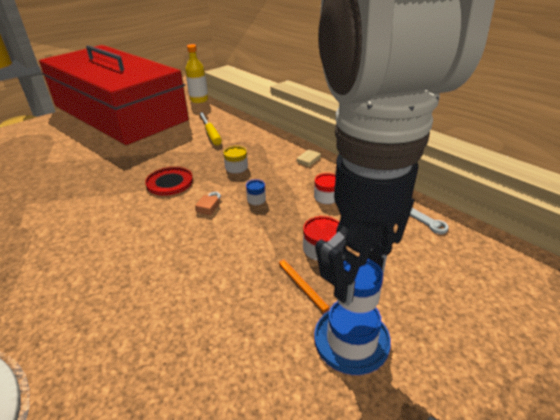

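Blue middle hangs upright in the grip at (362,288) above the wide jar. Lowering.

play_rows:
  rows:
    - [[0.7,0,0],0,3]
    - [[1.7,-0.05,0],0,3]
    - [[2.7,-0.05,0],0,3]
    - [[3.3,-0.05,0],0,3]
    - [[3.6,-0.05,0],0,3]
    - [[3.8,-0.05,0],0,3]
    - [[3.9,-0.05,0],0,3]
    - [[3.9,-0.05,0],0,3]
    - [[3.9,-0.05,0],0,3]

```text
time: 9.62
ee_pos: [0.4667, -0.2507, 0.0637]
tcp_rot: [-27.6, 90.0, -27.6]
wrist_force: [0.9, -0.2, -1.6]
opening: 0.0503
```

```bash
python3 mv.py .467,-.2505,.0626,0
```

```text
t 9.62 pos [ 0.4667 -0.2507  0.0637] jaw yaw 0.04 down [ 0.0006 -0.0003 -1.    ] q [-28.2   2.3 -11.3  76.4   0.   61.7] F [ 0.9 -0.2 -1.6] op 0.0503
.467,-.2505,.0626,0 shift cm [0.11 0.02 0.03] turn 0.04
```

play_rows:
  rows:
    - [[0.1,0,0],0,3]
    - [[0.15,0,0],0,3]
    - [[0.15,0,0],0,3]
    - [[0.15,0,0],0,8.5]
    - [[0.15,0,0],0,8.5]
    - [[0.15,0,0],0,8.5]
    - [[0.15,0,0],0,8.5]
    - [[-1,0,0],0,8.5]
    - [[-4,0,0],0,8.5]
    - [[-7,0,0],0,8.5]
    - [[-8,0,0],0,8.5]
    - [[-8,0,0],0,8.5]

```text
time: 10.62
ee_pos: [0.4679, -0.2513, 0.1473]
tcp_rot: [-27.9, 89.7, -27.9]
wrist_force: [-0.0, -0.0, -0.3]
opening: 0.0851
```

```bash
python3 mv.py .586,.0893,.13,0
```

```text
t 10.62 pos [ 0.4679 -0.2513  0.1473] jaw yaw 0.04 down [ 0.005  -0.0026 -1.    ] q [-28.2   1.2  -3.2  85.3   0.   61.7] F [-0.  -0.  -0.3] op 0.0851
.586,.0893,.13,0 shift cm [ 1.73 34.05 11.83] turn 0.04
```

play_rows:
  rows:
    - [[0,2,0.7],0,8.5]
    - [[0,5,1.8],0,8.5]
    - [[0,8.5,3],0,8.5]
    - [[0,12,4.2],0,8.5]
    - [[0.5,15.5,5.5],0,8.5]
    - [[1,19,6.7],0,8.5]
    - [[1.5,22.5,7.9],0,8.5]
    - [[2,26,9.1],0,8.5]
    - [[2.5,29.5,10.3],0,8.5]
    - [[3,32.5,11.4],0,8.5]
    - [[3.5,34,11.8],0,8.5]
    - [[4,34,11.8],0,8.5]

```text
time: 11.62
ee_pos: [0.5843, 0.0922, 0.1018]
tcp_rot: [170.1, 89.9, 170.3]
wrist_force: [0.7, 0.3, -0.5]
opening: 0.0853
```

play_rows:
  rows:
    - [[0,0,0],0,8.5]
    - [[0,0,0],0,8.5]
    - [[0,0,0],0,8.5]
    - [[0,0,0],0,8.5]

```text
time: 11.95
ee_pos: [0.5843, 0.0882, 0.1038]
tcp_rot: [-3.5, 90.0, -3.5]
wrist_force: [-0.1, 0.1, -0.3]
opening: 0.085
```

```bash
python3 mv.py .586,.0893,.010,0;  python3 - <<'E'
from h import *
p,d=bot.camera("side");cv2.imwrite("pics/s5.png",p)
b,P=blobs("side",p,d)
for c,ce,a,z,k,mm in b:
    if c!='blue': continue
    s=mm&(d>0)&(abs(P[...,2]-z[2])<.004);print(ce,z,cv2.minEnclosingCircle(P[s][:,:2].astype(np.float32)))
E
```

```text
t 11.95 pos [0.5843 0.0882 0.1038] jaw yaw -0.06 down [ 0.0006 -0.     -1.    ] q [ 8.6  9.9  1.4 81.5 -0.  98.6] F [-0.1  0.1 -0.3] op 0.085
.586,.0893,.010,0 shift cm [9.38 0.11 0.17] turn -0.06
[255.12621359 187.10679612] [0.02719196 0.03361841 0.03670233] ((0.5856426358222961, 0.08952469378709793), 0.019082937389612198)
[353.64198606 328.90650407] [0.00441447 0.04547379 0.08626546] ((0.46549201011657715, -0.2504771053791046), 0.025637434795498848)
```

View pics/s5.png

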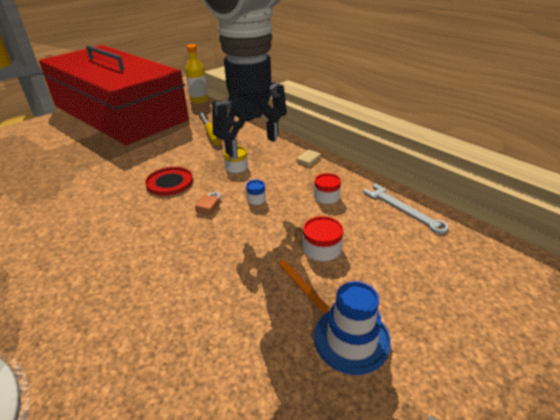

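Blue middle sits on blue wide at (355,305), lid level. Next I grasp blue narrow.

play_rows:
  rows:
    - [[1.5,0.1,0.15],0,8.5]
    - [[4,0.1,0.15],0,8.5]
    - [[6.5,0.1,0.15],0,8.5]
    - [[8.5,0.1,0.15],0,8.5]
    - [[9.3,0.1,0.15],0,8.5]
    - [[9.3,0.1,0.15],0,8.5]
    - [[9.3,0.1,0.15],0,1.5]
    - [[9.3,0.1,0.15],0,1.5]
    - [[9.3,0.1,0.15],0,1.5]
    - [[9.3,0.1,0.15],0,1.5]
    - [[9.3,0.1,0.15],0,1.5]
    - [[9.3,0.1,0.15],0,1.5]
  squeeze: 40

```text
time: 13.0
ee_pos: [0.5865, 0.0906, 0.0119]
tcp_rot: [6.3, 89.9, 6.4]
wrist_force: [-1.4, 0.0, 5.5]
opening: 0.0367
```

```bash
python3 mv.py .467,-.2505,.14,0
```

```text
t 13.0 pos [0.5865 0.0906 0.0119] jaw yaw 0.04 down [ 0.0021  0.0002 -1.    ] q [ 8.8 12.2 -6.2 71.5 -0.  98.7] F [-1.4  0.   5.5] op 0.0367
.467,-.2505,.14,0 shift cm [-12.81 -34.1  -11.98] turn 0.04
```

play_rows:
  rows:
    - [[-1,0,0],0,1.5]
    - [[-3,0,0],0,1.5]
    - [[-6,-1,-0.3],0,1.5]
    - [[-9,-3,-1],0,1.5]
    - [[-12,-6,-2.1],0,1.5]
    - [[-13,-9,-3.2],0,1.5]
    - [[-13,-12,-4.2],0,1.5]
    - [[-13,-15,-5.3],0,1.5]
    - [[-13,-18,-6.3],0,1.5]
    - [[-13,-21,-7.4],0,1.5]
    - [[-13,-23.5,-8.3],0,1.5]
    - [[-13,-25,-8.8],0,1.5]

```text
time: 14.0
ee_pos: [0.497, -0.1618, 0.1415]
tcp_rot: [-41.9, 89.9, -41.9]
wrist_force: [-0.2, 0.6, -1.5]
opening: 0.037
```

play_rows:
  rows:
    - [[0,-1.5,-0.6],0,1.5]
    - [[0,-4,-1.5],0,1.5]
    - [[0,-6.5,-2.4],0,1.5]
    - [[0,-8.3,-3],0,1.5]
    - [[0,-9,-3.2],0,1.5]
    - [[0,-9,-3.2],0,1.5]
    - [[0,-9,-3.2],0,1.5]
    - [[0,-9,-3.2],0,1.5]
    - [[0,-9,-3.2],0,1.5]

```text
time: 14.75
ee_pos: [0.4664, -0.2487, 0.1404]
tcp_rot: [54.5, 90.0, 54.6]
wrist_force: [0.1, 0.3, -1.5]
opening: 0.0368
```

```bash
python3 mv.py .4665,-.2497,.0979,0;  python3 - <<'E'
from h import *
p,d=bot.camera("side");cv2.imwrite("pics/s6.png",p)
E
```

```text
t 14.75 pos [ 0.4664 -0.2487  0.1404] jaw yaw 0.11 down [ 0.0001  0.0001 -1.    ] q [-28.1   1.2  -3.9  84.9   0.   61.8] F [ 0.1  0.3 -1.5] op 0.0368
.4665,-.2497,.0979,0 shift cm [ 4.25 -0.1   0.01] turn 0.11
```

View pics/s6.png

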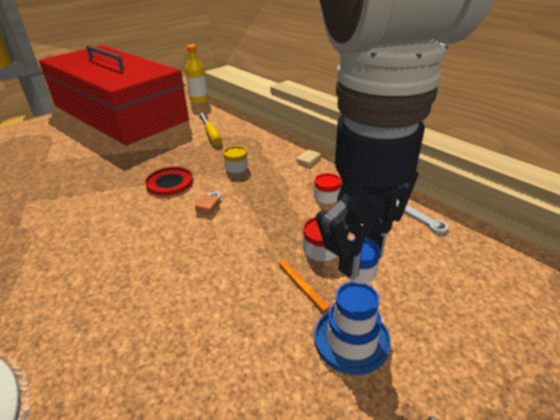

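Blue narrow is held upright at (365,262) above the stack, whose top is at (357,298). Lowering.

play_rows:
  rows:
    - [[0.7,-0.1,0],0,1.5]
    - [[1.7,-0.1,0],0,1.5]
    - [[2.7,-0.1,0],0,1.5]
    - [[3.4,-0.1,0],0,1.5]
    - [[3.8,-0.1,0],0,1.5]
    - [[4.0,-0.1,0],0,1.5]
    - [[4.15,-0.1,0],0,1.5]
    - [[4.25,-0.1,0],0,1.5]
    - [[4.25,-0.1,0],0,1.5]
    - [[4.25,-0.1,0],0,1.5]

```text
time: 15.63
ee_pos: [0.4662, -0.2508, 0.0981]
tcp_rot: [-26.5, 90.0, -26.5]
wrist_force: [-0.5, 0.2, -0.2]
opening: 0.0366
```

```bash
python3 mv.py .4665,-.2497,.0979,0
```

```text
t 15.63 pos [ 0.4662 -0.2508  0.0981] jaw yaw 0.03 down [ 0.0005 -0.0003 -1.    ] q [-28.3   1.6  -8.2  80.2   0.   61.7] F [-0.5  0.2 -0.2] op 0.0366
.4665,-.2497,.0979,0 shift cm [0.02 0.11 0.03] turn 0.03
```

play_rows:
  rows:
    - [[0.05,0,0],0,1.5]
    - [[0.05,0,0],0,8.5]
    - [[0.05,0,0],0,8.5]
    - [[0.05,0,0],0,8.5]
    - [[0.05,0,0],0,8.5]
    - [[0.05,0,0],0,8.5]
    - [[-1,0,0],0,8.5]
    - [[-4,0,0],0,8.5]
    - [[-6,0,0],0,8.5]
    - [[-6.5,0,0],0,8.5]
    - [[-6.5,0,0],0,8.5]

```text
time: 16.55
ee_pos: [0.4669, -0.2511, 0.1652]
tcp_rot: [-28.7, 89.8, -28.6]
wrist_force: [-0.5, -0.0, -0.3]
opening: 0.085
```

```bash
python3 mv.py .5745,-.0974,.16,0
```

```text
t 16.55 pos [ 0.4669 -0.2511  0.1652] jaw yaw 0.04 down [ 0.0032 -0.0017 -1.    ] q [-28.3   1.2  -1.2  87.4  -0.   61.7] F [-0.5 -0.  -0.3] op 0.085
.5745,-.0974,.16,0 shift cm [ 0.52 15.36 10.77] turn 0.04
```

play_rows:
  rows:
    - [[0,1.5,1],0,8.5]
    - [[0,4,2.8],0,8.5]
    - [[0,7,4.9],0,8.5]
    - [[1,10,7],0,8.5]
    - [[3,13,9.1],0,8.5]
    - [[5,15,10.5],0,8.5]
    - [[6,15.35,10.75],0,8.5]
    - [[6.5,15.35,10.75],0,8.5]
    - [[6.5,15.35,10.75],0,8.5]
    - [[6.5,15.35,10.75],0,8.5]
    - [[6.5,15.35,10.75],0,8.5]

```text
time: 17.47
ee_pos: [0.5733, -0.0981, 0.0988]
tcp_rot: [-16.0, 89.9, -16.0]
wrist_force: [0.1, -0.3, 0.3]
opening: 0.0853
```

```bash
python3 mv.py .5745,-.0974,.012,0;  python3 - <<'E'
from h import *
p,d=bot.camera("side");cv2.imwrite("pics/s7.png",p)
b,P=blobs("side",p,d)
for c,ce,a,z,k,mm in b:
    s=mm&(d>0)&(abs(P[...,2]-z[2])<.004);print(c,ce,z,cv2.minEnclosingCircle(P[s][:,:2].astype(np.float32)))
E
```

```text
t 17.47 pos [ 0.5733 -0.0981  0.0988] jaw yaw -0.05 down [ 0.0012 -0.0003 -1.    ] q [-9.7  8.7 -0.5 80.7 -0.  80.3] F [ 0.1 -0.3  0.3] op 0.0853
.5745,-.0974,.012,0 shift cm [8.68 0.07 0.12] turn -0.05
blue [359.33870968 281.21102151] [0.11340878 0.1194659  0.12289846] ((0.46485865116119385, -0.25071266293525696), 0.018726324662566185)
blue [355.80244399 308.52545825] [0.07852791 0.08588067 0.08934556] ((0.46531447768211365, -0.25096645951271057), 0.025177184492349625)
blue [351.58482564 345.99622997] [0.00400432 0.00683978 0.04952084] ((0.46564316749572754, -0.2513948678970337), 0.032693617045879364)
red [111.38740222  74.91807328] [0.1080279  0.13901097 0.14020595] ((0.577475368976593, 0.6930461525917053), 0.21399855613708496)
red [123.21451028 112.70713422] [0.00993062 0.05102212 0.08542576] ((0.5763218402862549, 0.6900826692581177), 0.2144370824098587)
red [168.81348637 181.20946915] [0.00337916 0.00587662 0.01018899] ((0.4951949119567871, 0.2673981487751007), 0.050628166645765305)
red [327.05347594 182.10695187] [0.03204764 0.03770544 0.0411191 ] ((0.6932883858680725, -6.681485683657229e-05), 0.025900322943925858)
red [322.7062635  230.95680346] [0.03714317 0.04156805 0.04418817] ((0.5740320086479187, -0.09714534878730774), 0.033709242939949036)
yellow [194.06818182  66.39772727] [0.08283824 0.10426225 0.12669043] ((0.7960193157196045, 0.6128526329994202), 0.008431382477283478)
yellow [211.93233083 131.63909774] [0.01761301 0.02354214 0.02552203] ((0.6815232634544373, 0.36964741349220276), 0.044348038733005524)
yellow [234.78389831 153.40254237] [0.03322107 0.03763741 0.04078608] ((0.6361154913902283, 0.2180423140525818), 0.0265500508248806)
```

View pics/s7.png

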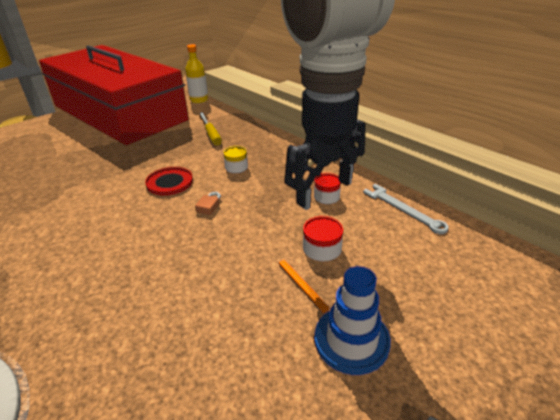

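The blue stack stands straight at (355,320), with lid heights 0.123, 0.089 and 0.050 as expected. Now red wide.

play_rows:
  rows:
    - [[1.5,0.08,0.1],0,8.5]
    - [[4,0.08,0.1],0,8.5]
    - [[6.5,0.08,0.1],0,8.5]
    - [[8,0.08,0.1],0,8.5]
    - [[8.65,0.08,0.1],0,8.5]
    - [[8.65,0.08,0.1],0,8.5]
    - [[8.65,0.08,0.1],0,4]
    - [[8.65,0.08,0.1],0,4]
    - [[8.65,0.08,0.1],0,4]
    - [[8.65,0.08,0.1],0,4]
    - [[8.65,0.08,0.1],0,4]
    - [[8.65,0.08,0.1],0,4]
  squeeze: 50

```text
time: 18.52
ee_pos: [0.5753, -0.0967, 0.0135]
tcp_rot: [-19.3, 89.8, -19.3]
wrist_force: [-3.3, -0.3, 5.9]
opening: 0.0647
```

```bash
python3 mv.py .494,.2665,.1,0
```

```text
t 18.52 pos [ 0.5753 -0.0967  0.0135] jaw yaw 0.02 down [ 0.0025 -0.0009 -1.    ] q [-9.5 10.8 -7.7 71.4 -0.  80.5] F [-3.3 -0.3  5.9] op 0.0647
.494,.2665,.1,0 shift cm [-8.65 36.32 -8.11] turn 0.02
```

play_rows:
  rows:
    - [[-1,0,0],0,4]
    - [[-3,0,0],0,4]
    - [[-5.5,1,-0.2],0,4]
    - [[-7.5,3,-0.7],0,4]
    - [[-8.5,6,-1.3],0,4]
    - [[-8.5,9,-2],0,4]
    - [[-8.5,12,-2.7],0,4]
    - [[-8.5,15,-3.3],0,4]
    - [[-8.5,18,-4],0,4]
    - [[-8.5,21,-4.7],0,4]
    - [[-8.5,24,-5.4],0,4]
    - [[-8.5,26,-5.8],0,4]

```text
time: 19.52
ee_pos: [0.5156, 0.1661, 0.0975]
tcp_rot: [47.1, 89.9, 47.2]
wrist_force: [-0.1, 0.1, -3.6]
opening: 0.0645
```

play_rows:
  rows:
    - [[0,2.5,-0.5],0,4]
    - [[0,5,-1.1],0,4]
    - [[0,7.5,-1.7],0,4]
    - [[0,9.5,-2.1],0,4]
    - [[0,10.3,-2.3],0,4]
    - [[0,10.3,-2.3],0,4]
    - [[0,10.3,-2.3],0,4]
    - [[0,10.3,-2.3],0,4]
    - [[0,10.3,-2.3],0,4]

```text
time: 20.27
ee_pos: [0.4935, 0.2657, 0.0965]
tcp_rot: [-46.7, 90.0, -46.8]
wrist_force: [0.1, 0.2, -2.6]
opening: 0.0647
```

```bash
python3 mv.py .494,.2668,.0195,0;  python3 - <<'E'
from h import *
p,d=bot.camera("side");cv2.imwrite("pics/s8.png",p)
E
```

```text
t 20.27 pos [0.4935 0.2657 0.0965] jaw yaw -0.03 down [ 0.0001 -0.0001 -1.    ] q [ 28.3   5.9  -3.8  80.3  -0.  118.3] F [ 0.1  0.2 -2.6] op 0.0647
.494,.2668,.0195,0 shift cm [7.7  0.11 0.05] turn -0.03
```

View pics/s8.png

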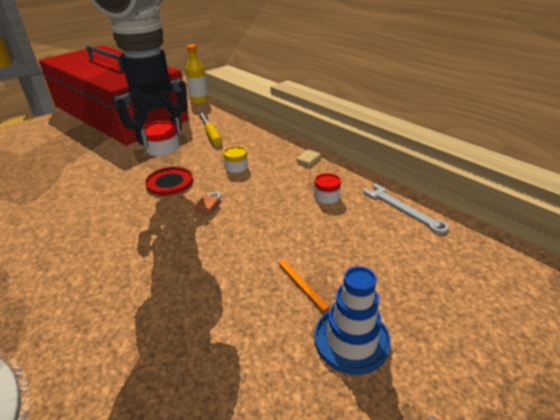

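Red wide is held at (161,138), level, above the red dish at (169,181).

play_rows:
  rows:
    - [[1,0.1,0],0,4]
    - [[3,0.1,0.05],0,4]
    - [[5,0.1,0.05],0,4]
    - [[6.5,0.1,0.05],0,4]
    - [[7.2,0.1,0.05],0,4]
    - [[7.5,0.1,0.05],0,4]
    - [[7.65,0.1,0.05],0,4]
    - [[7.7,0.1,0.05],0,4]
    - [[7.7,0.1,0.05],0,4]
    - [[7.7,0.1,0.05],0,4]

```text
time: 21.15
ee_pos: [0.4942, 0.2679, 0.02]
tcp_rot: [29.1, 89.9, 29.1]
wrist_force: [-0.7, -0.1, -2.4]
opening: 0.0646
```

```bash
python3 mv.py .494,.2668,.0195,0
```

```text
t 21.15 pos [0.4942 0.2679 0.02  ] jaw yaw 0.03 down [ 0.0011  0.0006 -1.    ] q [ 28.5   7.8 -10.3  71.8   0.  118.4] F [-0.7 -0.1 -2.4] op 0.0646
.494,.2668,.0195,0 shift cm [ 0.05 -0.11 -0.02] turn 0.03
```

play_rows:
  rows:
    - [[0.08,0,0],0,4]
    - [[0.08,0,0],0,4]
    - [[0.08,0,0],0,8.5]
    - [[0.08,0,0],0,8.5]
    - [[0.08,0,0],0,8.5]
    - [[0.08,0,0],0,8.5]
    - [[-1,0,0],0,8.5]
    - [[-4,0,0],0,8.5]
    - [[-7,0,0],0,8.5]
    - [[-8,0,0],0,8.5]
    - [[-8,0,0],0,8.5]

```text
time: 22.07
ee_pos: [0.4953, 0.2685, 0.1035]
tcp_rot: [28.5, 89.7, 28.5]
wrist_force: [-0.7, 0.0, -1.0]
opening: 0.0849
```

```bash
python3 mv.py .6937,.0002,.1,0
```

```text
t 22.07 pos [0.4953 0.2685 0.1035] jaw yaw 0.03 down [ 0.0051  0.0028 -1.    ] q [ 28.5   5.8  -3.1  80.7   0.  118.4] F [-0.7  0.  -1. ] op 0.0849
.6937,.0002,.1,0 shift cm [  0.35 -26.84  19.83] turn 0.03
```

play_rows:
  rows:
    - [[0,-1.5,1],0,8.5]
    - [[0,-4,3],0,8.5]
    - [[0,-7,5],0,8.5]
    - [[0,-10,7.3],0,8.5]
    - [[0,-13,9.5],0,8.5]
    - [[0,-16,11.7],0,8.5]
    - [[0,-19,13.9],0,8.5]
    - [[0,-22,16.1],0,8.5]
    - [[0,-24.5,18],0,8.5]
    - [[0,-26.3,19.4],0,8.5]
    - [[0,-26.8,19.8],0,8.5]
    - [[0,-26.8,19.8],0,8.5]

```text
time: 23.07
ee_pos: [0.6921, -0.0017, 0.0977]
tcp_rot: [-177.4, 89.9, -177.5]
wrist_force: [1.3, -0.2, -0.4]
opening: 0.0848
```

play_rows:
  rows:
    - [[0,0,0],0,8.5]
    - [[0,0,0],0,8.5]
    - [[0,0,0],0,8.5]
    - [[0,0,0],0,8.5]

```text
time: 23.4
ee_pos: [0.6915, 0.0009, 0.0996]
tcp_rot: [12.0, 90.0, 12.1]
wrist_force: [-0.5, 0.5, -0.0]
opening: 0.085
```

```bash
python3 mv.py .6935,.0,.012,0;  python3 - <<'E'
from h import *
p,d=bot.camera("side");cv2.imwrite("pics/s9.png",p)
b,P=blobs("side",p,d)
for c,ce,a,z,k,mm in b:
  if c=='red':
    s=mm&(d>0)&(abs(P[...,2]-z[2])<.004);print(c,ce,z,cv2.minEnclosingCircle(P[s][:,:2].astype(np.float32)))
E
```

```text
t 23.4 pos [0.6915 0.0009 0.0996] jaw yaw 0.11 down [ 0.0003  0.0001 -1.    ] q [ 0.1 24.1 18.5 84.4  0.  90. ] F [-0.5  0.5 -0. ] op 0.085
.6935,.0,.012,0 shift cm [ 8.76 -0.09  0.2 ] turn 0.11
red [111.31324804  74.86690054] [0.10814785 0.1389629  0.14018464] ((0.580014705657959, 0.6949079632759094), 0.21428003907203674)
red [122.94645081 112.39153176] [0.01008158 0.05189137 0.08560547] ((0.5763019919395447, 0.6899935007095337), 0.21320903301239014)
red [165.61728395 164.72839506] [0.04235314 0.04761995 0.05051317] ((0.4943299889564514, 0.26601558923721313), 0.0331605039536953)
red [168.87700535 185.55882353] [0.002393   0.00623793 0.01135888] ((0.4934109151363373, 0.2665010988712311), 0.04913022741675377)
red [327.25340599 182.21525886] [0.03235134 0.03758448 0.04028442] ((0.6924893856048584, 0.001465755864046514), 0.027321843430399895)
```

View pics/s9.png

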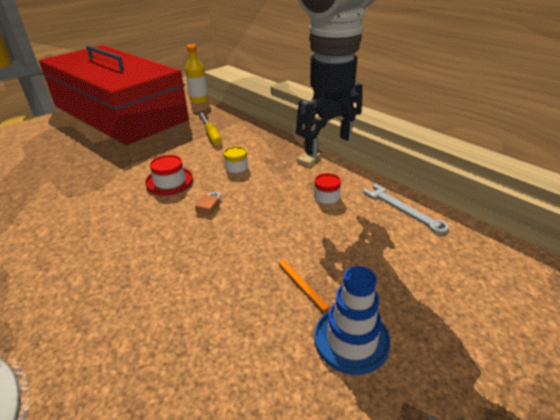

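Red wide stands in its dish at (167,172). Now red middle at (327,188).

play_rows:
  rows:
    - [[1.5,-0.1,0.2],0,8.5]
    - [[4,-0.1,0.2],0,8.5]
    - [[6.5,-0.1,0.2],0,8.5]
    - [[8.2,-0.1,0.2],0,8.5]
    - [[8.75,-0.1,0.2],0,8.5]
    - [[8.75,-0.1,0.2],0,8.5]
    - [[8.75,-0.1,0.2],0,3]
    - [[8.75,-0.1,0.2],0,3]
    - [[8.75,-0.1,0.2],0,3]
    - [[8.75,-0.1,0.2],0,3]
    - [[8.75,-0.1,0.2],0,3]
    - [[8.75,-0.1,0.2],0,3]

```text
time: 24.45
ee_pos: [0.6947, -0.0011, 0.014]
tcp_rot: [3.4, 89.8, 3.5]
wrist_force: [-1.0, 1.1, 5.9]
opening: 0.0506
```

```bash
python3 mv.py .494,.2665,.115,0
```

```text
t 24.45 pos [ 0.6947 -0.0011  0.014 ] jaw yaw 0.04 down [ 0.0027  0.0002 -1.    ] q [-0.1 25.7 11.2 75.3  0.  89.9] F [-1.   1.1  5.9] op 0.0506
.494,.2665,.115,0 shift cm [-10.1   26.77 -20.06] turn 0.04
```

play_rows:
  rows:
    - [[-1,0,0],0,3]
    - [[-3,0,0],0,3]
    - [[-5.5,0.7,-0.5],0,3]
    - [[-8,2.2,-1.6],0,3]
    - [[-10,4.4,-3.3],0,3]
    - [[-10,6.8,-5.1],0,3]
    - [[-10,9.2,-6.9],0,3]
    - [[-10,11.6,-8.7],0,3]
    - [[-10,14,-10.5],0,3]
    - [[-10,16.4,-12.3],0,3]
    - [[-10,18.8,-14.1],0,3]
    - [[-10,20,-15],0,3]

```text
time: 25.45
ee_pos: [0.542, 0.2009, 0.1129]
tcp_rot: [67.5, 90.0, 67.7]
wrist_force: [0.4, 0.3, -1.8]
opening: 0.0508
```

play_rows:
  rows:
    - [[0,1.5,-1.1],0,3]
    - [[0,3.5,-2.6],0,3]
    - [[0,5.5,-4.1],0,3]
    - [[0,6.4,-4.9],0,3]
    - [[0,6.65,-5.05],0,3]
    - [[0,6.65,-5.05],0,3]
    - [[0,6.65,-5.05],0,3]
    - [[0,6.65,-5.05],0,3]
    - [[0,6.65,-5.05],0,3]

```text
time: 26.2
ee_pos: [0.4938, 0.2644, 0.1117]
tcp_rot: [-86.6, 90.0, -86.6]
wrist_force: [-0.3, -0.3, -1.9]
opening: 0.0507
```

```bash
python3 mv.py .4943,.2652,.062,0;  python3 - <<'E'
from h import *
p,d=bot.camera("side");cv2.imwrite("pics/s10.png",p)
E
```

```text
t 26.2 pos [0.4938 0.2644 0.1117] jaw yaw -0.03 down [ 0.     -0.0002 -1.    ] q [ 28.2   5.7  -2.4  81.9  -0.  118.2] F [-0.3 -0.3 -1.9] op 0.0507
.4943,.2652,.062,0 shift cm [4.97 0.08 0.05] turn -0.03
```

View pics/s10.png

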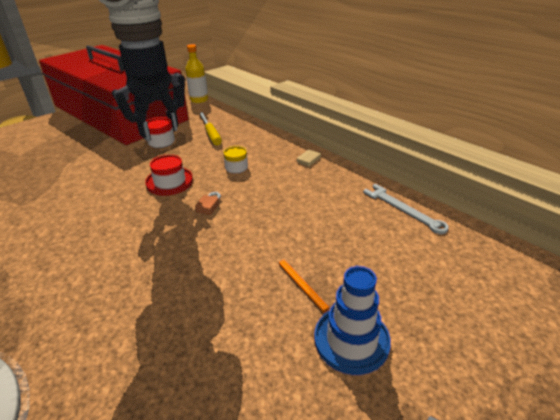

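Red middle is held upright at (160,132) above red wide at (167,170). Lowering.

play_rows:
  rows:
    - [[0.8,0.05,0.05],0,3]
    - [[2,0.05,0.05],0,3]
    - [[3.2,0.05,0.05],0,3]
    - [[4,0.05,0.05],0,3]
    - [[4.4,0.05,0.05],0,3]
    - [[4.7,0.05,0.05],0,3]
    - [[4.85,0.05,0.05],0,3]
    - [[4.95,0.05,0.05],0,3]
    - [[4.95,0.05,0.05],0,3]
    - [[4.95,0.05,0.05],0,3]

```text
time: 27.08
ee_pos: [0.4939, 0.2658, 0.0627]
tcp_rot: [27.7, 90.0, 27.7]
wrist_force: [0.2, -0.2, -3.4]
opening: 0.0502
```

```bash
python3 mv.py .4943,.2652,.062,0
```

```text
t 27.08 pos [0.4939 0.2658 0.0627] jaw yaw 0.04 down [ 0.0006  0.0003 -1.    ] q [ 28.3   6.5  -6.9  76.5  -0.  118.3] F [ 0.2 -0.2 -3.4] op 0.0502
.4943,.2652,.062,0 shift cm [ 0.07 -0.06  0.04] turn 0.04
```

play_rows:
  rows:
    - [[0.1,0,0],0,3]
    - [[0.1,0,0],0,3]
    - [[0.1,0,0],0,3]
    - [[0.1,0,0],0,8.5]
    - [[0.1,0,0],0,8.5]
    - [[0.1,0,0],0,8.5]
    - [[0.1,0,0],0,8.5]
    - [[-1,0,0],0,8.5]
    - [[-4,0,0],0,8.5]
    - [[-7,0,0],0,8.5]
    - [[-9,0,0],0,8.5]
    - [[-9,0,0],0,8.5]

```text
time: 28.08
ee_pos: [0.4953, 0.2666, 0.1581]
tcp_rot: [28.1, 89.6, 28.1]
wrist_force: [0.9, 0.7, 0.4]
opening: 0.0848
```

play_rows:
  rows:
    - [[-1,-2,-1],0,8.5]
    - [[-2,-5,-3],0,8.5]
    - [[-2,-8,-5],0,8.5]
    - [[-2,-11,-7],0,8.5]
    - [[-2,-14,-9],0,8.5]
    - [[-2,-16,-10],0,8.5]
    - [[-2,-16,-10],0,8.5]
    - [[-2,-16,-10],0,8.5]
    - [[-2,-16,-10],0,8.5]

```text
time: 28.83
ee_pos: [0.3942, 0.1059, 0.1726]
tcp_rot: [26.6, 89.9, 26.6]
wrist_force: [-0.4, -0.1, -0.7]
opening: 0.0851
```

```bash
python3 mv.py;  python3 - <<'E'
from h import *
for n in("side","top"):
  p,d=bot.camera(n);cv2.imwrite(f"pics/end_{n}.png",p)
  b,P=blobs(n,p,d)
  for c,ce,a,z,k,mm in b:
    s=mm&(d>0)&(abs(P[...,2]-z[2])<.004);print(n,c,ce.round(),z.round(4),cv2.minEnclosingCircle(P[s][:,:2].astype(np.float32)))
E
```

```text
t 28.83 pos [0.3942 0.1059 0.1726] jaw yaw 0.01 down [ 0.0008  0.0004 -1.    ] q [ 15.  -15.3 -15.3  90.    0.  105. ] F [-0.4 -0.1 -0.7] op 0.0851
side blue [360. 281.] [0.1136 0.1195 0.1231] ((0.4645885229110718, -0.25038614869117737), 0.01870473474264145)
side blue [356. 308.] [0.0785 0.0858 0.0895] ((0.465803861618042, -0.25062596797943115), 0.02551341988146305)
side blue [352. 346.] [0.0041 0.0069 0.0495] ((0.46543818712234497, -0.2515704035758972), 0.03266236186027527)
side red [72. 68.] [0.1118 0.1391 0.1402] ((0.5493931770324707, 0.7280945181846619), 0.16975753009319305)
side red [63. 97.] [0.0115 0.0524 0.0842] ((0.47265249490737915, 0.7926808595657349), 0.08529011905193329)
side red [149. 119.] [0.01   0.0456 0.0693] ((0.5730173587799072, 0.5006641745567322), 0.0368635468184948)
side red [181. 114.] [0.0074 0.0253 0.0404] ((0.6781744956970215, 0.5086756944656372), 0.01511474885046482)
side red [162. 148.] [0.0796 0.0857 0.0889] ((0.4952262341976166, 0.26552197337150574), 0.027385128661990166)
side red [167. 169.] [0.0411 0.0467 0.051 ] ((0.49392956495285034, 0.2650538384914
[... 535 characters left out ...]
9, -0.567462682723999), 0.02436373382806778)
top blue [407. 251.] [0.0071 0.1197 0.1245] ((0.46727821230888367, -0.2500300407409668), 0.018654705956578255)
top blue [553. 255.] [0.0274 0.0308 0.0335] ((0.47149068117141724, -0.5812963247299194), 0.015127656050026417)
top blue [391. 274.] [0.0034 0.0071 0.0115] ((0.433502733707428, -0.23469245433807373), 0.02761579118669033)
top red [ 19. 190.] [0.132  0.1401 0.1424] ((0.5964145660400391, 0.5364024043083191), 0.10160382837057114)
top red [ 53. 173.] [0.0173 0.0588 0.0855] ((0.652665376663208, 0.5058666467666626), 0.04054452106356621)
top yellow [187. 184.] [0.0353 0.0389 0.0412] ((0.6354332566261292, 0.21548515558242798), 0.020703312009572983)
```

View pics/end_side.png

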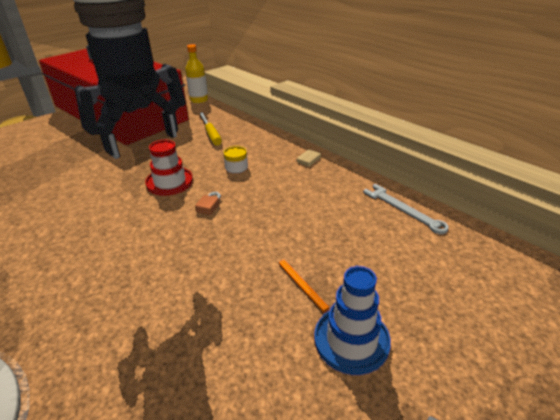

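View pics/end_top.png

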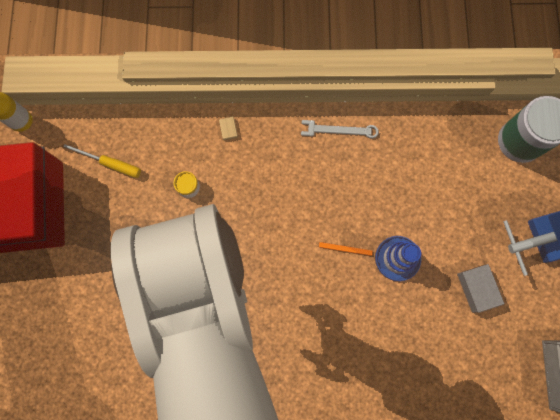

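Both stacks stand straight: blue at (355,320) and red at (167,170) in the side view. All lid tops are at the expected heights, the yellow jar hasn't moved and the gripper is clear. Handing in.

```bash
python3 -c "
from workcell import bot;print(bot.job_done())"
```

```text
the job is handed in; nothing more can be done
None
```

Both stacks are built and the job was handed in at about 29 s of the 122 s allowed. The blue dish holds wide, middle and narrow from bottom to top, and the red dish holds wide with middle on top. All five jars were let go and the gripper was clear.

- **Heights:** in the last side view the blue lid tops read about 0.050, 0.090 and 0.123 m, against 0.052, 0.090 and 0.124 m for a full fit. The red ones read 0.051 and 0.089 m, against 0.052 and 0.090 m.
- **Alignment:** the jars in each stack are centred on each other to within about 1.5 mm, and both stacks look straight.
- **Yellow jar:** it reads within 1–2 mm of where it was at the start, which is within measurement noise.
- **Not checked twice:** the arm hid the red stack from the top camera in the last picture, so I confirmed that stack from the side view only. No check failed or disagreed.

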